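# Close the yellow dust-extraction shutter

### The job

Grinding at the yellow dust inlet is finished: push its yellow-handled shutter along its slide, away from the robot, over the round port until it clicks past its spring catch and is fully home. Leave the blue-handled shutter where it is and do not knock over or shift the carved figure.

Things in the scene. Friction and masses are not known exactly. Their poses are not given: they have to be found in the camera images.
- yellow_handle (a point): Centre of the yellow upright tab on the shutter to close: 14 mm thick along the slide, 60 wide, 40 high; centre 72.5 mm above the bench, foot 52.5. x axis = level direction of closing (away from the robot, turned up to 23 degrees either way), z up. Nothing stands behind it: push from behind or pinch. Its plate (95 x 90 x 6 mm) reaches 10.5 mm behind the tab and 70.5 mm ahead.
- yellow_shutter (a joint): Shutter travel in m on its fixed grey inlet box (260 x 150 x 45 mm high; rails and end stop to 56 mm, brass catch at far left to 65 mm): 0 open, 0.112 hard stop, port covered. Friction about 1 N. From 0.091 a sprung ball resists (about 5 N, up to 10 N if pushed fast), crest at 0.100; past 0.103 the ball snaps the shutter on to 0.108 or more, caught. Starts at 0 to 0.035.
- blue_handle (a point): Centre of the blue handle tab of the second, otherwise identical inlet (same sizes and axes as the yellow one), to be left alone.
- figure: Carved terracotta-coloured figure standing loose on three legs, about 145 mm high and 80 mm across, on the bench at the outer side of one of the inlets; origin at the centre of its underside, z up. To be left standing where it is.

How it is judged (in metres and radians):
At the end, for the whole second after the job is handed in: The yellow shutter rests past its spring catch, its travel above 105 mm; the blue shutter is within 10 mm of where it was, and the figure stands upright (within 10 degrees) within 20 mm of its place (value of joint yellow_shutter above 0.105 m and velocity of joint yellow_shutter below 0.01 m/s and distance of blue_handle from where it was at the start of the episode below 0.01 m and distance of figure from where it was at the start of the episode below 0.02 m and angle between figure's own z axis and vertical below 0.17 rad); the robot touches nothing.
It fails at once if the blue shutter is moved by 10 mm or more (distance of blue_handle from where it was at the start of the episode above 0.01 m).
It fails at once if the carved figure is tipped by over 20 degrees (angle between figure's own z axis and vertical above 0.35 rad).
It also fails if it takes over 29 s, if anything falls off the work surface, if the arm or the gripper's body presses on something with over 40 N, if the wrist force passes 120 N, or if a joint passes its speed limit or range.

### The arm

A 6-joint arm with a two-finger parallel gripper is mounted at the origin on the work surface. World frame = base frame: x ahead of the robot, y to its left, z up, the work surface at z = 0. Lengths are in mm, angles in rad, forces in N, time in s.
With the tool pointing down it reaches from about 350 to 875 mm from the base axis. Payload 4.2 kg.
Tool frame: the origin (TCP) lies at the very end of the fingers, on their centre line; the grasp point (between the pads) lies 19 mm behind it (arm.grip_point_offset is the distance from the TCP to the grasp point, in mm); z points along the fingers, y is the direction in which the jaws open and shut (so a half turn about z gives the same grasp; the last joint's range is limited). The gripper opens to 85 mm and grips with 20 to 120 N. Pads are 22 mm wide; open, the fingers measure 114 mm over their backs; the gripper's body (76 mm by 85 mm) begins 54 mm behind the grasp point. The pads swing forward as they close: fully open they stand 13 mm farther back than shut.
Start: joints at [-0.955, 0.385, 0.008, 0, -1.194, -0.259], TCP at [218.313, -585.61, 231.312] pointing down, gripper open.
Joint ranges: [-3.14, 3.14], [-1.21, 2.06], [-1.07, 1.41], [-3.16, 2.05], [-2.99, -0.16], [-3.1, 3.1]. Speed limits (rad/s): [2.79, 2.79, 3.14, 3.14, 3.14, 3.14].

### API

Orientations are given as a unit quaternion [x, y, z, w].
In Python, from bench import arm gives the robot as it stands.
- The arm moves only by the tool drive_tool, never from a script. Its argument "steps" is a list of rows, each a list of 5 numbers: the shift along the tool's x, y, z in m, then the turn about the tool's z in degrees, then the finger opening in m, from 0 to 0.0854. A call has 1 to 20 rows; each row shifts and turns the commanded pose from where the row before left it, along the tool's axes as they then stand; what a row does not reach is not made up. A row lasts 1/10 s, in which the tool goes at most 50 mm and 8.59 degrees, less where a joint would pass 70% of its speed; a pose out of reach is approached as far as the arm can. A call is refused whole if a number of a shift passes 0.05 or a number of a turn 8.59, either way. A call with a gripper value outside its range is refused whole. The fingers move at their own pace and stop on an object; the grip force is fixed at half the most. Time passes only in rows, so rows that do not move let the fingers close. It gives the time, the measured TCP pose, the force and the opening at its end, in the units of the state.
- arm.read_state(): the state, without advancing time (a new reading comes with each control period).
- arm.get_image(name): name is "scene" or "top"; returns (picture, depth): 420x560x3 uint8, blue, green, red; 420x560 float32, mm along the optical axis (not along the pixel's ray), 0 where there is no reading.
- arm.camera_params(name): a dict with "K" (3x3 intrinsics, pixels), "dist" ([k1, k2, p1, p2, k3] as OpenCV has them; the pictures are not rectified), "world_to_cam" (4x4, takes a point from world to camera coordinates). Camera axes: x right, y up, looking along -z (the intrinsics and any distortion apply to the point x, -y, -z); pixel columns grow to the right and rows downward; lengths in mm; the calibration is good to about 2 mm. A picture is of the moment at which its call begins. camera_params takes no time and is no camera call.
- arm.job_done(): hands the job in, once; it reports no verdict.
The state is a dict: "clock": time; "joints": joint angles; "joint_vel": joint speeds; "joint_efforts": joint torques, N m; "position": TCP position; "ee_rot": TCP orientation; "contact_force": force on the tool from outside, world axes, zero at the start; "wrist_torque": the same for the moment, N m; "gripper_width": finger opening in mm.
Only numpy, scipy, OpenCV 4.12 (cv2) and the standard library are available. Lean on these libraries where they do the work, as an engineer would, in place of code of your own. Each camera call takes 0.05 s, during which the arm holds its last target.

## Working session

There is one attempt and no reset: what is moved stays moved. The work goes in short steps, Python scripts to look and compute and a tool call to move; the robot and the scene stay as the last step left them, time stands still between calls to the robot, and variables do not carry over. Pictures are saved under pics/ and viewed, and the job is handed in when it is done.

Besides the shell and the picture viewer there is one more tool, called after "Emit:" as a command line: name --pt "numbers of a row" for each row, then --argument value for the rest. drive_tool: Moves the arm, as the interface text tells. Its arguments: {"type":"object","properties":{"steps":{"type":"array"}},"required":["steps"]}

```bash
ls; mkdir -p pics
cat > h.py <<'E'
import numpy as np, cv2
from bench import arm
def grab(n,tag):
    im,d=arm.get_image(n); cv2.imwrite(f'pics/{n}_{tag}.png',im); np.savez(f'{n}_{tag}.npz',im=im,d=d); return im,d
def world(n,d,u,v):
    p=arm.camera_params(n);K=np.array(p['K'],float);T=np.array(p['world_to_cam'],float)
    q=cv2.undistortPoints(np.array([[[u,v]]],float),K,np.array(p['dist'],float))[0,0]
    z=d[int(round(v)),int(round(u))]
    c=np.array([q[0]*z,-q[1]*z,-z,1]); return (np.linalg.inv(T)@c)[:3]
E
python3 - <<'E'
from h import *
print(arm.read_state())
for n in('scene','top'):
    grab(n,'0');p=arm.camera_params(n);print(n,p)
E
```

```text
pics
{'clock': 0.0, 'joints': array([-9.55412178e-01,  3.85542251e-01,  6.62713298e-03, -5.13715890e-04,
       -1.19399393e+00, -2.58562967e-01]), 'joint_vel': array([ 0.00025962, -0.0002914 , -0.00061655,  0.00057362, -0.00042173,
       -0.00025873]), 'joint_efforts': array([-7.44358076e-04, -3.92292917e+01,  1.88403243e+01,  4.18609723e+00,
       -4.57579663e-03, -1.70290252e-05]), 'position': array([ 218.10626288, -585.08412561,  230.22854463]), 'ee_rot': array([-1.77372254e-01,  9.84143237e-01,  1.05813468e-03, -2.30745152e-04]), 'contact_force': array([-0.24284282, -0.02986168, -0.01457227]), 'wrist_torque': array([-0.01815614,  0.00013469,  0.01484514]), 'gripper_width': 85.71434322172263}
scene {'K': array([[514.39587294,   0.        , 280.28707005],
       [  0.        , 514.39587294, 209.08185941],
       [  0.        ,   0.        ,   1.        ]]), 'dist': array([-0.01268417,  0.        ,  0.        ,  0.        ,  0.        ]), 'world_to_cam': array([[-1.63647003e-01,  9.86505705e-01, -5.11401150e-03,
         1.01207217e+02],
       [-8.28921699e-01, -1.34691693e-01,  5.42906036e-01,
         3.89289177e+02],
       [ 5.34891087e-01,  9.30840607e-02,  8.39777877e-01,
        -1.86914056e+03],
       [ 0.00000000e+00,  0.00000000e+00,  0.00000000e+00,
         1.00000000e+00]])}
top {'K': array([[512.14147867,   0.        , 284.55611304],
       [  0.        , 512.14147867, 205.33415512],
       [  0.        ,   0.        ,   1.        ]]), 'dist': array([-0.16014012,  0.        ,  0.        ,  0.        ,  0.        ]), 'world_to_cam': array([[ 2.17738063e-02, -9.99735274e-01,  7.43524935e-03,
        -1.01755514e+00],
       [ 9.92757723e-01,  2.24994891e-02,  1.18007948e-01,
        -5.32578935e+02],
       [-1.18143998e-01,  4.81191901e-03,  9.92984814e-01,
        -1.59818689e+03],
       [ 0.00000000e+00,  0.00000000e+00,  0.00000000e+00,
         1.00000000e+00]])}
```

View pics/scene_0.png

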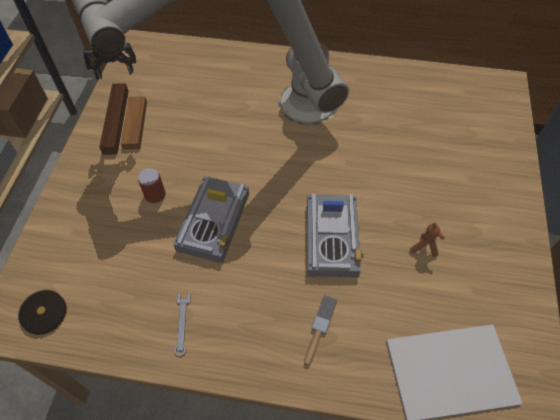

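View pics/top_0.png

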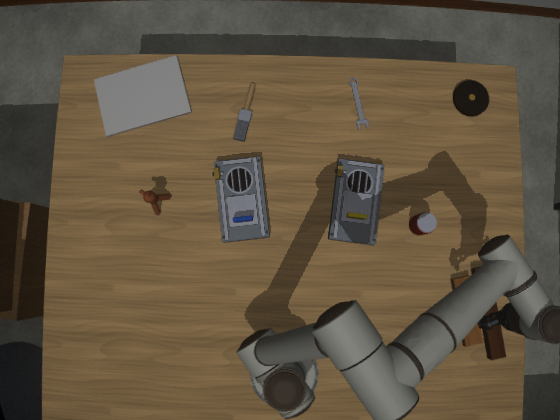

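The scene view has yellow at about (217,195), blue at (333,205), the figure at (430,240) and a can at (151,185). In the top view yellow is at (356,215), blue at (243,217) and the can at (423,223). I'll enlarge both around the yellow inlet.

Run:
```python
import cv2
a=cv2.imread('pics/top_0.png')[145:255,320:450]; b=cv2.imread('pics/scene_0.png')[165:275,160:290]
cv2.imwrite('pics/ct.png',cv2.resize(a,None,fx=6,fy=6,interpolation=2)[:600])
cv2.imwrite('pics/ct.png',cv2.resize(a,(650,550),interpolation=cv2.INTER_CUBIC))
cv2.imwrite('pics/cs.png',cv2.resize(b,(650,550),interpolation=cv2.INTER_CUBIC))
from h import *
for n in('top','scene'):
    z=np.load(f'{n}_0.npz');im=z['im'].astype(int);d=z['d']
    B,G,R=im[...,0],im[...,1],im[...,2]
    m=(R>110)&(G>90)&(B<0.45*R)&(G>0.75*R)
    k,l,st,c=cv2.connectedComponentsWithStats(m.astype('uint8'))
    for i in range(1,k):
        if st[i,4]>15: 
            ys,xs=np.where(l==i)
            W=np.array([world(n,d,x,y) for x,y in zip(xs,ys)])
            print(n,st[i],c[i],np.median(W,0).round(1),W.min(0).round(1),W.max(0).round(1))
```

```text
(no output)
```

View pics/ct.png

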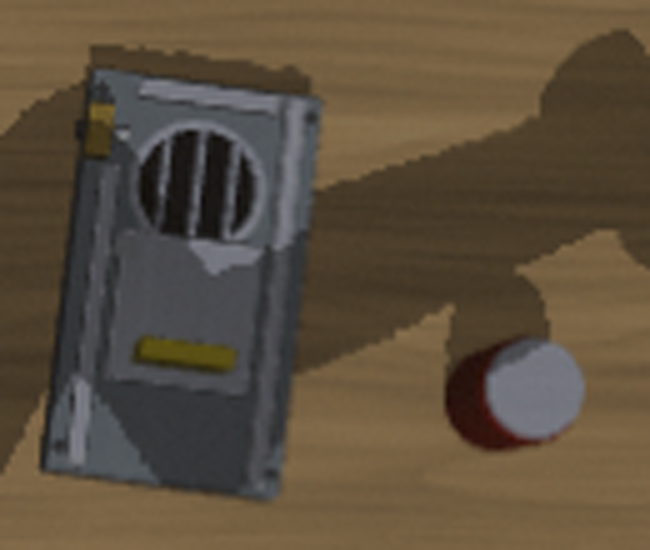

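View pics/cs.png

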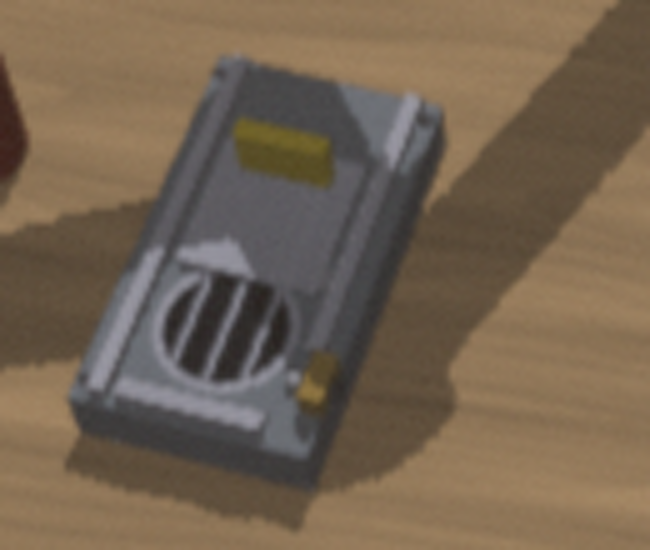

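```bash
cat >> h.py <<'E'
def onz(n,u,v,h):
    p=arm.camera_params(n);K=np.array(p['K'],float);T=np.linalg.inv(np.array(p['world_to_cam'],float))
    q=cv2.undistortPoints(np.array([[[u,v]]],float),K,np.array(p['dist'],float))[0,0]
    r=T[:3,:3]@np.array([q[0],-q[1],-1]); o=T[:3,3]; return o+r*(h-o[2])/r[2]
E
python3 - <<'E'
from h import *
dt=np.load('top_0.npz')['d'];ds=np.load('scene_0.npz')['d']
T=lambda x,y,h:onz('top',320+x/5-.4,145+y/5-.4,h)
S=lambda x,y,h:onz('scene',160+x/5-.4,165+y/5-.4,h)
f=lambda nm,p:print(nm,p.round(1))
for nm,x,y in(('tabTL',138,338),('tabTR',237,347),('tabBR',235,367),('tabBL',137,360)): f(nm,T(x,y,92.5))
f('depth',world('top',dt,357,214.6))
C=[T(92,70,45),T(322,97,45),T(278,498,45),T(42,468,45)]
for c in C:f('box',c)
dv=C[0]-C[3]+C[1]-C[2];print('axis deg',np.degrees(np.arctan2(dv[1],dv[0])), np.linalg.norm(dv)/2,np.linalg.norm(C[0]-C[1]))
print('box centre',np.mean(C,0))
for nm,x,y in(('s topL',238,120),('s topR',328,138),): f(nm,S(x,y,92.5))
f('s foot L',S(240,168,52.5));f('s foot R',S(332,186,52.5))
C=[S(72,400,45),S(308,455,45),S(442,105,45),S(220,60,45)]
for c in C:f('sbox',c)
dv=C[0]-C[3]+C[1]-C[2];print('axis deg',np.degrees(np.arctan2(dv[1],dv[0])))
f('can',world('top',dt,426,222)); f('sc tab depth',world('scene',ds,216,196))
f('blue',onz('top',243,215,92.5))
E
```

```text
tabTL [ 508.4 -181.5   92.5]
tabTR [ 504.1 -242.8   92.5]
tabBR [ 491.8 -241.6   92.5]
tabBL [ 494.8 -181.    92.5]
depth [ 501.8 -212.    90.9]
box [ 685.4 -157.    45. ]
box [ 671.9 -305.8   45. ]
box [ 414.1 -277.3   45. ]
box [ 430.1 -127.7   45. ]
axis deg -6.415319500138282 258.20834550799844 149.42196944995806
box centre [ 550.36549693 -216.94985038   45.        ]
s topL [ 495.3 -243.1   92.5]
s topR [ 499.5 -186.6   92.5]
s foot L [ 503.5 -245.    52.5]
s foot R [ 507.4 -186.2   52.5]
sbox [ 673.6 -304.9   45. ]
sbox [ 686.6 -160.7   45. ]
sbox [ 431.9 -133.3   45. ]
sbox [ 420.1 -279.5   45. ]
axis deg -5.929273959524206
can [ 482.4 -425.3  101.3]
sc tab depth [ 510.1 -213.7   81.2]
blue [492.6 137.5  92.5]
```

Tab centre is about (500,-212), and the closing axis points at about -6.2°. The size checks agree: box 258 x 149 mm, tab 61 mm wide. I'll turn the tool 26.6° so tool -x lies along the axis, shut the fingers, then travel high to a point behind the tab.

Emit:
drive_tool --pt "0 0 0 6.65 0" --pt "0 0 0 6.65 0" --pt "0 0 0 6.65 0" --pt "0 0 0 6.65 0" --pt "-0.014 0.0285 0 0 0" --pt "-0.014 0.0285 0 0 0" --pt "-0.014 0.0285 0 0 0" --pt "-0.014 0.0285 0 0 0" --pt "-0.014 0.0285 0 0 0" --pt "-0.014 0.0285 0 0 0" --pt "-0.014 0.0285 0 0 0" --pt "-0.014 0.0285 0 0 0" --pt "-0.014 0.0285 0 0 0" --pt "-0.014 0.0285 0 0 0" --pt "-0.014 0.0285 0 0 0" --pt "-0.014 0.0285 0 0 0" --pt "-0.014 0.0285 0 0 0" --pt "-0.014 0.0285 0 0 0" --pt "0 0 0 0 0" --pt "0 0 0 0 0"

```text
clock: 2.1
position: [455.9, -209.4, 230.9]
ee_rot: [0.053, 0.999, 0.0, -0.001]
contact_force: [-0.8, -0.1, -0.2]
gripper_width: 0.3
```

Emit:
drive_tool --pt "0 0.001 0.02 0 0" --pt "0 0.001 0.02 0 0" --pt "0 0 0.02 0 0" --pt "0 0 0.02 0 0" --pt "0 0 0.02 0 0" --pt "0 0 0.02 0 0" --pt "0 0 0.015 0 0" --pt "0 0 0.01 0 0" --pt "0 0 0.01 0 0" --pt "0 0 0.006 0 0" --pt "0 0 0.004 0 0" --pt "0 0 0 0 0" --pt "0 0 0 0 0"

```text
clock: 3.4
position: [456.5, -208.0, 66.7]
ee_rot: [0.054, 0.999, -0.0, 0.0]
contact_force: [0.8, 0.5, -0.5]
gripper_width: 0.2
```

Run:
```python
from h import *
b,_=grab('scene','1');s=arm.read_state();print(s['position'],s['contact_force'])
cv2.imwrite('pics/cs1.png',cv2.resize(b[145:275,150:290],(700,590),interpolation=cv2.INTER_CUBIC)[:,:])
```

```text
[ 456.59844485 -207.97286136   66.80030601] [-0.06141239  0.38952314  0.11369341]
```

View pics/cs1.png

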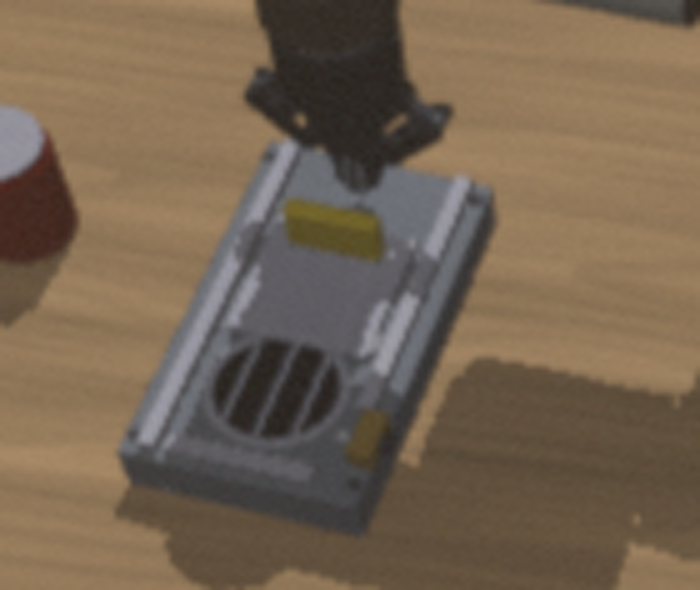

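The shut fingers, at crop (360,185), stand behind the yellow tab at (335,232), centred across it and clear of the rails. Next is a gentle push.

Emit:
drive_tool --pt "-0.005 0 0 0 0" --pt "-0.005 0 0 0 0" --pt "-0.005 0 0 0 0" --pt "-0.005 0 0 0 0" --pt "-0.005 0 0 0 0" --pt "-0.005 0 0 0 0" --pt "-0.005 0 0 0 0" --pt "-0.005 0 0 0 0" --pt "-0.005 0 0 0 0" --pt "-0.005 0 0 0 0" --pt "-0.005 0 0 0 0" --pt "-0.005 0 0 0 0" --pt "-0.005 0 0 0 0" --pt "-0.005 0 0 0 0" --pt "0 0 0 0 0"

```text
clock: 4.95
position: [527.0, -215.5, 66.4]
ee_rot: [0.054, 0.999, -0.0, 0.001]
contact_force: [-0.1, 0.1, 0.5]
gripper_width: -0.5
```

Run:
```python
from h import *
b,_=grab('scene','2');t,_=grab('top','2');s=arm.read_state();print(s['clock'],s['position'],s['contact_force'])
c=np.hstack([cv2.resize(b[165:275,160:290],(400,338),interpolation=2),cv2.resize(t[145:255,320:450],(400,338),interpolation=2)])
cv2.imwrite('pics/c2.png',c)
```

```text
5.05 [ 526.44941805 -215.37989226   66.45124781] [-0.61616666  0.71323794  0.00679086]
```

View pics/c2.png

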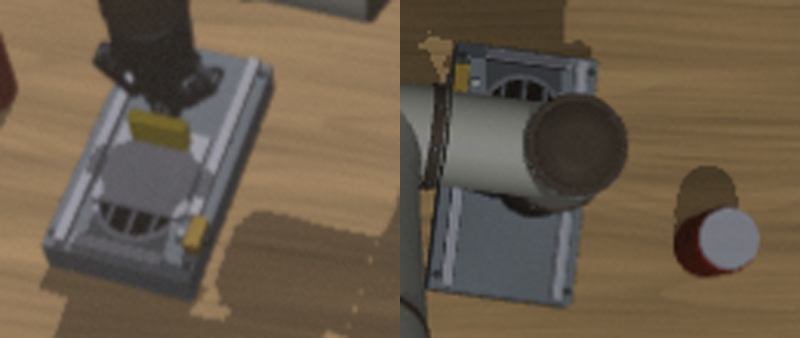

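The tab is moving with the fingers, and in the left view the plate now half covers the port. I'll keep pushing.

Emit:
drive_tool --pt "-0.005 0 0 0 0" --pt "-0.005 0 0 0 0" --pt "-0.005 0 0 0 0" --pt "-0.005 0 0 0 0" --pt "-0.005 0 0 0 0" --pt "-0.005 0 0 0 0" --pt "-0.003 0 0 0 0" --pt "0 0 0 0 0"

```text
clock: 5.85
position: [560.0, -219.2, 66.4]
ee_rot: [0.054, 0.999, -0.0, 0.001]
contact_force: [-0.2, 0.3, 0.3]
gripper_width: 0.1
```

Run:
```python
from h import *
b,d=grab('scene','3');s=arm.read_state();print(s['clock'],s['position'],s['contact_force'])
cv2.imwrite('pics/c3.png',cv2.resize(b[165:275,160:290],(650,550),interpolation=2))
```

```text
5.9 [ 559.70367436 -219.13397622   66.43192217] [ 0.13944637 -0.61965944  0.26182629]
```

View pics/c3.png

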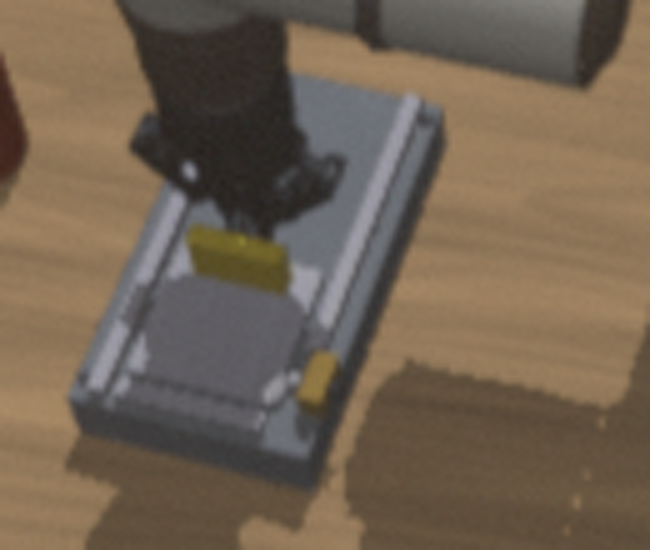

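The plate edge, at crop (130-260,385), is a little short of the end stop at about (110-270,400), and the port is covered. I'll push slowly and watch the force.

Emit:
drive_tool --pt "-0.002 0 0 0 0" --pt "-0.002 0 0 0 0" --pt "-0.002 0 0 0 0" --pt "-0.002 0 0 0 0"

```text
clock: 6.3
position: [565.6, -219.8, 66.3]
ee_rot: [0.054, 0.999, 0.0, -0.001]
contact_force: [-6.2, 0.3, 3.9]
gripper_width: 0.2
```

Emit:
drive_tool --pt "-0.002 0 0 0 0" --pt "-0.002 0 0 0 0"

```text
clock: 6.5
position: [565.6, -219.8, 66.0]
ee_rot: [0.054, 0.999, 0.001, -0.006]
contact_force: [-13.8, 3.4, 11.1]
gripper_width: -0.2
```

Emit:
drive_tool --pt "-0.002 0 0 0 0" --pt "-0.002 0 0 0 0"

```text
clock: 6.7
position: [565.5, -219.8, 66.0]
ee_rot: [0.055, 0.998, 0.001, -0.01]
contact_force: [-22.2, 5.1, 18.3]
gripper_width: 0.5
```

Run:
```python
from h import *
b,d=grab('scene','4');s=arm.read_state();print(s['clock'],s['position'],s['contact_force'])
cv2.imwrite('pics/c4.png',cv2.resize(b[165:275,160:290],(650,550),interpolation=2))
```

```text
6.75 [ 565.47976257 -219.8214479    66.06916384] [-19.34185256   3.67848822  15.56952475]
```

View pics/c4.png

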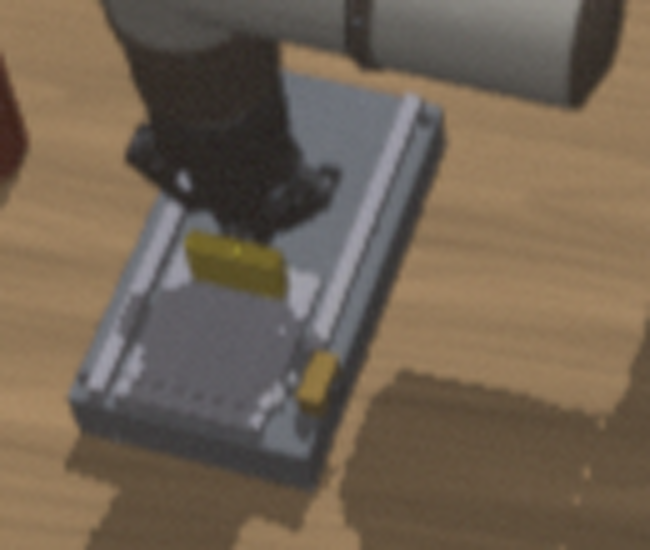

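The force rises to about 22 N with no motion, well above the 10 N catch limit, so this looks like the hard stop. I'll back off and check that it stayed home.

Emit:
drive_tool --pt "0.004 0 0 0 0" --pt "0.006 0 0 0 0" --pt "0.01 0 0 0 0" --pt "0.01 0 0 0 0" --pt "0.01 0 -0.005 0 0" --pt "0 0 -0.02 0 0" --pt "0 0 -0.03 0 0" --pt "0 0 -0.03 0 0" --pt "0.02 0 -0.03 0 0" --pt "0.03 0 -0.03 0 0" --pt "0.03 0 -0.02 0 0" --pt "0.03 0 0 0 0" --pt "0.03 0 0 0 0" --pt "0 0 0 0 0" --pt "0 0 0 0 0"

```text
clock: 8.25
position: [395.3, -201.5, 232.1]
ee_rot: [0.054, 0.999, -0.0, 0.001]
contact_force: [0.2, 0.4, 0.7]
gripper_width: -0.1
```

Run:
```python
from h import *
b,d=grab('scene','5');t,dt=grab('top','5');s=arm.read_state();print(s['clock'],s['position'],s['contact_force'])
cv2.imwrite('pics/c5.png',cv2.resize(b[165:275,160:290],(650,550),interpolation=2))
cv2.imwrite('pics/t5.png',cv2.resize(t[145:255,320:450],(650,550),interpolation=2))
```

```text
8.35 [ 396.24033328 -201.51752997  231.60231728] [1.99304669 0.60899983 0.16657971]
```

View pics/c5.png

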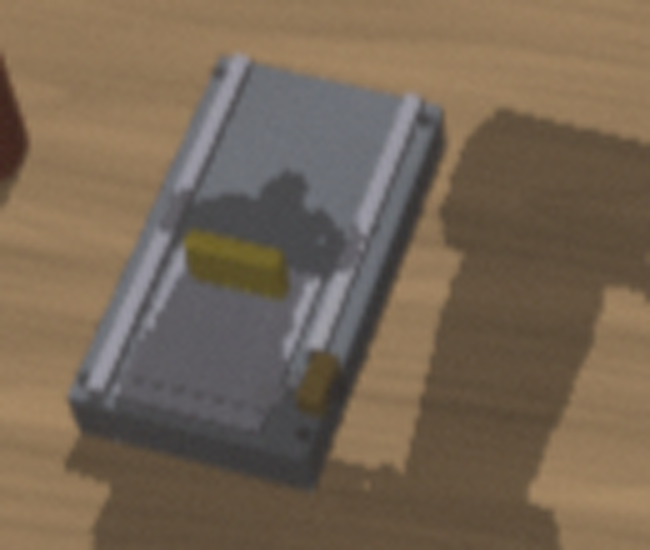

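View pics/t5.png

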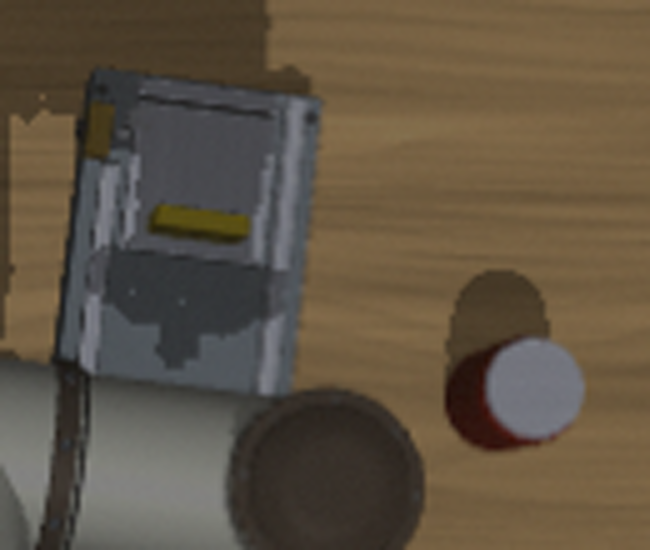

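The shutter stayed put after I backed off, with the tab at top crop (200,224) and the port covered. Now I'll measure travel against the port centre and the end stop.

Run:
```python
from h import *
a=np.radians(-6.2);A=np.array([np.cos(a),np.sin(a),0])
T=lambda x,y,h:onz('top',320+x/5-.4,145+y/5-.4,h)
S=lambda x,y,h:onz('scene',160+x/5-.4,165+y/5-.4,h)
b=T(207,82,45)@A
tab0=np.mean([T(*p,92.5) for p in((138,338),(237,347),(235,367),(137,360))],0)
tab5=np.mean([T(*p,92.5) for p in((154,206),(251,215),(249,236),(152,228))],0)
print('top tab0,5',tab0.round(1),tab5.round(1),'moved',(tab5-tab0)@A)
m=lambda q:np.mean([S(*p,92.5) for p in q],0)
s0=m(((240,120),(330,138)));s5=m(((189,233),(281,252)))
print('scene moved',(s5-s0)@A,s0,s5)
print('port-tab5',(T(198,181,45)-tab5)@A,(S(228,327,45)-tab5)@A)
print('plate front - tab5',(T(205,106,52.5)-tab5)@A,'stop',(T(205,98,56)-tab5)@A, 'plate rear',(T(190,253,52.5)-tab5)@A)
for n in('0','5'):
  t=cv2.imread(f'pics/top_{n}.png');
  cv2.imwrite(f'pics/z{n}.png',cv2.resize(t[155:200,325:390],(780,540),interpolation=cv2.INTER_CUBIC))
  t=cv2.imread(f'pics/top_{n}.png')
  cv2.imwrite(f'pics/bf{n}.png',t[150:250,130:280])
x=cv2.absdiff(cv2.imread('pics/bf0.png'),cv2.imread('pics/bf5.png'))
cv2.imwrite('pics/bf.png',cv2.resize(np.vstack([cv2.imread('pics/bf0.png'),cv2.imread('pics/bf5.png')]),(450,600)))
```

```text
top tab0,5 [ 499.8 -211.7   92.5] [ 581.8 -220.5   92.5] moved 82.45858313283412
scene moved 84.16548895480535 [ 497.19957564 -213.69692842   92.5       ] [ 580.74543405 -223.95896446   92.5       ]
port-tab5 33.625478841164124 29.598526616144
plate front - tab5 81.02608357770414 stop 85.42204141671169 plate rear -14.325648249689301
```

View pics/z5.png

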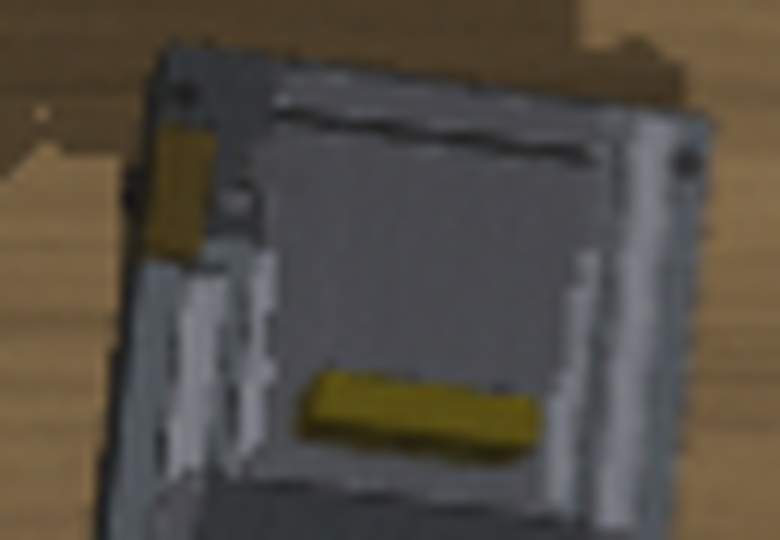

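View pics/bf.png

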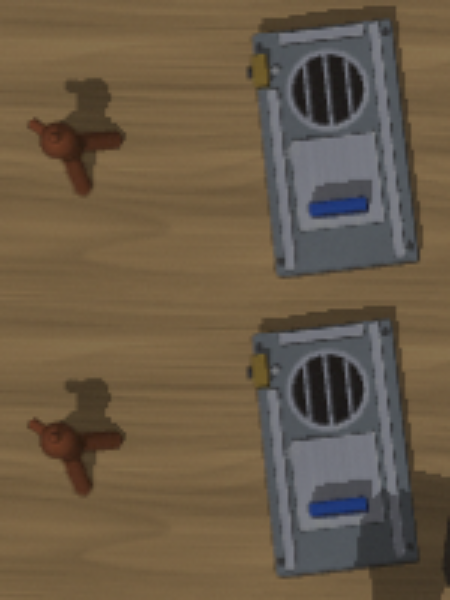

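The blue shutter and figure are unchanged. The tab moved about 83 mm, and the picture shows only a thin dark line between plate and end stop. I'll push once more with the tip higher to make sure the stall is the real end stop.

Emit:
drive_tool --pt "-0.03 0 0 0 0" --pt "-0.03 0 0 0 0" --pt "-0.03 0 0 0 0" --pt "-0.03 0 0.02 0 0" --pt "-0.01 0 0.03 0 0" --pt "0 0 0.03 0 0" --pt "0 0 0.03 0 0" --pt "0 0 0.03 0 0" --pt "0 0 0.015 0 0" --pt "0 0 0.005 0 0" --pt "0 0 0 0 0" --pt "-0.005 0 0 0 0" --pt "-0.005 0 0 0 0" --pt "-0.005 0 0 0 0" --pt "-0.005 0 0 0 0" --pt "-0.005 0 0 0 0" --pt "-0.004 0 0 0 0" --pt "0 0 0 0 0"

```text
clock: 10.15
position: [554.3, -218.5, 71.3]
ee_rot: [0.054, 0.999, -0.0, 0.0]
contact_force: [-0.4, 0.2, 0.1]
gripper_width: 0.4
```

Emit:
drive_tool --pt "-0.002 0 0 0 0" --pt "-0.002 0 0 0 0" --pt "-0.002 0 0 0 0" --pt "-0.002 0 0 0 0"

```text
clock: 10.55
position: [561.7, -219.3, 71.3]
ee_rot: [0.054, 0.999, -0.0, -0.0]
contact_force: [0.3, -0.3, 0.5]
gripper_width: -0.2
```

Emit:
drive_tool --pt "-0.002 0 0 0 0" --pt "-0.002 0 0 0 0"

```text
clock: 10.75
position: [565.6, -219.7, 71.3]
ee_rot: [0.054, 0.999, 0.0, -0.0]
contact_force: [-1.4, 0.7, 1.8]
gripper_width: 0.6
```

Emit:
drive_tool --pt "-0.002 0 0 0 0" --pt "-0.002 0 0 0 0" --pt "-0.002 0 0 0 0"

```text
clock: 11.05
position: [565.6, -219.8, 71.0]
ee_rot: [0.054, 0.999, 0.001, -0.007]
contact_force: [-14.9, 3.4, 12.1]
gripper_width: -0.2
```

Emit:
drive_tool --pt "-0.002 0 0 0 0" --pt "0 0 0 0 0"

```text
clock: 11.25
position: [565.6, -219.8, 71.0]
ee_rot: [0.054, 0.998, 0.001, -0.009]
contact_force: [-15.9, 4.9, 12.7]
gripper_width: -0.3
```

It stalls at the same place (565.6 mm) with the tip at a different height, so this is the hard stop, and the shutter had not crept back. I'll retreat clear.

Emit:
drive_tool --pt "0.004 0 0 0 0" --pt "0.006 0 0 0 0" --pt "0.01 0 0 0 0" --pt "0.01 0 0 0 0" --pt "0.01 0 -0.005 0 0" --pt "0 0 -0.02 0 0" --pt "0 0 -0.03 0 0" --pt "0 0 -0.03 0 0" --pt "0.02 0 -0.03 0 0" --pt "0.03 0 -0.03 0 0" --pt "0.03 0 -0.02 0 0" --pt "0.03 0 0 0 0" --pt "0.03 0 0 0 0" --pt "0 0 0 0 0" --pt "0 0 0 0 0" --pt "0 0 0 0 0"

```text
clock: 12.85
position: [395.2, -201.4, 236.6]
ee_rot: [0.054, 0.999, -0.0, 0.001]
contact_force: [1.2, 0.3, 0.9]
gripper_width: -0.0
```

Run:
```python
from h import *
t,_=grab('top','6');s=arm.read_state();print(s['clock'],s['position'],s['contact_force'])
o=cv2.imread('pics/top_5.png');z=np.hstack([cv2.resize(i[145:255,320:400],(400,550),interpolation=2) for i in (o,t)]);cv2.imwrite('pics/t6.png',z)
print(cv2.absdiff(o[160:210,340:372],t[160:210,340:372]).mean())
```

```text
12.9 [ 395.31504765 -201.37059223  236.38482014] [-0.62084891 -0.93437713 -0.69810663]
1.4
```

View pics/t6.png

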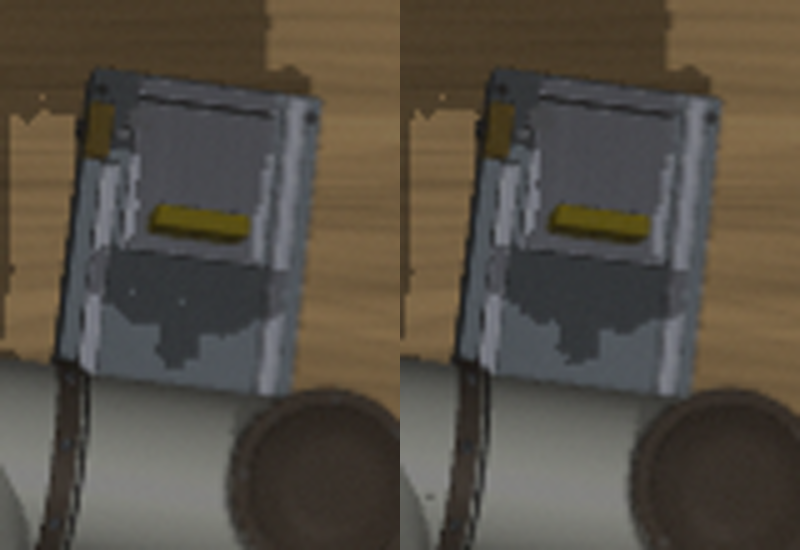

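The tab is in the same place in both views, (200,224) and (600,224), and the arm is clear. Handing in.

```bash
python3 -c "
from bench import arm
print(arm.job_done())"
```

```text
the job is handed in; nothing more can be done
None
```

I pushed the yellow shutter closed from behind its tab with the shut fingers, backed the arm clear and handed in at about 13 s. Everything I could check says it is home past its catch, though I could not read the joint travel directly.

- **At the end stop:** the tab moved about 83 mm. The fingers then stalled at x = 565.6 mm with about 22 N on the tool, above the catch's 10 N. A second push with the tip 5 mm higher stalled at the same place with about 16 N.
- **Staying put:** the shutter did not move when I released it either time, and the port is fully covered. A travel of 112 mm at the stop would mean it started at about 28 mm, which is within the given range.
- **Left alone:** the blue shutter and the figure look unmoved in the first and the later top pictures. The arm ended clear of everything, with the force reading near zero.

Two checks did not fit cleanly:
- **Plate edges:** the distances I measured from tab to plate edges, 81 mm ahead and 14 mm behind, did not match the stated 70.5 and 10.5 mm. They fit if those are measured from the tab's faces and my tab centre is about 3.5 mm off.
- **Catch:** I never saw the catch force peak, because it fell inside a move of several rows. A thin dark line also shows between plate and end stop in the pictures.

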